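# Load the sterilisation container, shut it and clamp its draw latch

### The job

Put every loose haemostat and the scissors that lie on the table into the open sterilisation container, then lower its lid shut, hook the latch's loop into the keeper on the lid and press the lever down over centre until it snaps home, so that the lid is clamped. Leave the small bowl where it is.

Things in the scene. Friction and masses are not known exactly. Their poses are not given: they have to be found in the camera images.
- clamp_a_mid (a point): haemostat clamp, plain steel, 140 mm long, 56 mm wide over the finger rings (its +y end), tapering to its point; to the fingers it is a solid wedge, 32 mm wide at its middle, 7 mm thick, lying flat on the table; this point is its middle, half-way up; its own y axis runs along its length. May be absent (None).
- clamp_b_mid (a point): haemostat clamp, plain steel, 140 mm long, 56 mm wide over the finger rings (its +y end), tapering to its point; to the fingers it is a solid wedge, 32 mm wide at its middle, 7 mm thick, lying flat on the table; this point is its middle, half-way up; its own y axis runs along its length. May be absent (None).
- clamp_c_mid (a point): haemostat clamp, plain steel, 125 mm long, 56 mm wide over the finger rings (its +y end), tapering to its point; to the fingers it is a solid wedge, 32 mm wide at its middle, 7 mm thick, lying flat on the table; this point is its middle, half-way up; its own y axis runs along its length. May be absent (None).
- clamp_d_mid (a point): haemostat clamp, plain steel, 110 mm long, 56 mm wide over the finger rings (its +y end), tapering to its point; to the fingers it is a solid wedge, 32 mm wide at its middle, 7 mm thick, lying flat on the table; this point is its middle, half-way up; its own y axis runs along its length. May be absent (None).
- scissors_mid (a point): dressing scissors, closed, plain steel, 150 mm long, 56 mm wide over the finger rings (its +y end), tapering to its point; to the fingers it is a solid wedge, 32 mm wide at its middle, 6 mm thick, lying flat on the table; this point is its middle, half-way up; its own y axis runs along its length. May be absent (None).
- case: aluminium sterilisation container, fixed: outside 150 mm deep (its x) by 200 mm wide (its y), rim 105 mm above the table, walls 4 mm, inner floor 50 mm above the table. Origin on the table under its centre; its x axis points to the back (hinge side), -x to the front (latch side, facing the robot), z up.
- lid_hinge (a point): middle of the lid's hinge line, at the back rim (75 mm behind the container's origin, 105.5 mm above the table); the hinge runs along the container's y.
- lid_handle (a point): middle of the black block handle on the lid's outer face, near the lid's front edge: 36 mm wide along the container's y, 16 mm deep, standing out to 44 mm from the lid's underside (32 mm above its 12 mm thick plate). From the hinge line, with the lid shut, it lies 125 mm to the front and 30 mm up; the lid's front edge is 152 mm from the hinge.
- lid (a joint): lid angle, rad: 0 = shut on the rim, about 1.57 = standing upright, 1.9 = stop. A stiff hinge: the lid stays where it is left; it takes about 4 N at the handle to move.
- keeper (a point): seat in the keeper, a steel V cradle 28 mm wide, open upward, on the lid's front edge: where the middle of the latch's cross bar lies when hooked. Lid shut: 16 mm in front of the container's front wall and 117 mm above the table; lips stand 9 mm in front of and behind it (the bar's centre must pass 7 mm higher than the seat to clear the front lip).
- bar (a point): middle of the latch loop's cross bar (7 mm thick, 47 mm long along the container's y), the part that is hooked into the keeper.
- bail_grip (a point): centre of the black grip of the latch loop: a cylinder 14 mm thick, 30 mm long along the container's y, on a stem 26 mm beyond the cross bar. Gripped by its two ends it can turn between the fingers. Moving it takes loop and lever along; they move lightly and stay where they are left.
- bail (a joint): angle of the latch loop on the lever, rad; 0 = as it stands when hooked and the lever is down; grows as the loop leans outward, away from the lid, relative to the lever. The loop swings on a pin on the lever, 18 mm from the lever's pivot; cross bar 50 mm and grip 76 mm from that pin. A pull stretches it up to 8 mm (10 N per mm).
- latch_pivot (a point): the lever's pivot, on the front wall: 16 mm in front of the wall, 81 mm above the table; axis along the container's y.
- lever_tip (a point): centre of the round end (14 mm thick, 20 mm wide) of the latch lever, a 16 mm wide steel tongue, 70 mm from its pivot.
- lever (a joint): lever angle, rad: 0 = fully down at its stop (tongue pointing outward and 35 degrees below level), 0.61 = level, grows as the tip is raised, 2.2 = stop. With the loop hooked the pull begins at about 1.1, the dead centre is at 0.26, below that it snaps down by itself; pressing it over takes a few newtons at the tip; do not force it past its stop.
- gallipot: bystander: small steel bowl, 79 mm wide, 40 mm high; origin under its centre.

How it is judged:
By the outcome, as a careful person would: the job done as asked, in the order asked, and still so for the second after the job is handed in, with the robot touching nothing.
Of clamp_a, clamp_b, clamp_c, clamp_d, scissors only 3 to 5 are there at a start; the rules pass over those that are not, and their reading is None.
At some moment in a run one of clamp_a, clamp_b, clamp_c, clamp_d, scissors may be knocked a few centimetres aside while the robot is not near it.
Once in a run the grip may slacken for a moment while it holds something.
It also fails if it takes over 210 s, if anything falls off the work surface, if the arm or the gripper's body presses on something with over 40 N, if the wrist force passes 120 N, or if a joint passes its speed limit or range.

### The arm

A 6-joint arm with a two-finger parallel gripper is mounted at the origin on the work surface; the furniture and walls round the work are solid. World frame = base frame: x ahead of the robot, y to its left, z up, the work surface at z = 0. Lengths are in m, angles in rad, forces in N, time in s.
With the tool pointing down it reaches from about 0.275 to 0.75 m from the base axis. Payload 10.2 kg.
Tool frame: the origin (TCP) lies at the very end of the fingers, on their centre line; the grasp point (between the pads) lies r.hold_point_z behind it (r.hold_point_z is the distance from the TCP to the grasp point, in m); z points along the fingers, y is the line along which they close (so a half turn about z gives the same grasp; the last joint's range is limited). The gripper opens to 85 mm and grips with 20 to 120 N. Pads are 22 mm wide; open, the fingers measure 114 mm over their backs; the gripper's body (76 mm by 85 mm) begins 54 mm behind the grasp point. The pads swing forward as they close: fully open they stand 13 mm farther back than shut.
Start: joints at [-1.329, 0.313, 1.498, -0, 1.331, -0.223], TCP at [0.235, -0.469, 0.231] pointing down, gripper open.
Joint ranges: [-2.94, 2.94], [-0.97, 2.17], [0.19, 2.56], [-1.23, 4.37], [0.02, 3.11], [-2.88, 2.88]. Speed limits (rad/s): [2.39, 2.39, 3.01, 3.14, 3.14, 3.14].

### API

Orientations are given as a unit quaternion [x, y, z, w].
In Python, from workcell import r gives the robot as it stands.
- The arm moves only by the tool jog_arm, never from a script. Its argument "steps" is a list of rows, each a list of 2 entries, a list of its own where there are three numbers: the shift along the tool's x, y, z in cm, then the turn about the tool's z in degrees. A call has 1 to 12 rows; each row is the pose to reach, as a shift and turn from the pose commanded when the call began, along the tool's axes at that moment; what a row does not reach only later rows make up. A row lasts 1/10 s, in which the tool goes at most 50 mm and 8.59 degrees, less where a joint would pass 70% of its speed; a pose out of reach is approached as far as the arm can. A call with a gripper value outside its range is refused whole. "fingers" is the opening in per cent of the stroke, from 0 (shut) to 100 (fully open), set as the call begins (left out, the last holds). The fingers move at their own pace and stop on an object; "force" is the grip in N (left out, the last holds). Time passes only in rows, so rows that repeat a pose let the fingers close. It gives the time, the measured TCP pose, the force, the opening and the grip force at its end, in the units of the state.
- r.observe(): the state, without advancing time (a new reading comes with each control period).
- r.camera(name): name is "scene" or "top" or "wrist"; returns (picture, depth): 400x640x3 uint8, blue, green, red; 400x640 float32, m along the optical axis (not along the pixel's ray), 0 where there is no reading.
- r.camera_model(name): a dict with "mtx" (3x3 intrinsics, pixels), "R" (3x3) and "t" (3): a world point X has camera coordinates R X + t. Camera axes: x right, y down, z forward; pixel columns grow to the right and rows downward; lengths in m; the calibration is good to about 2 mm. A picture is of the moment at which its call begins: read the wrist's pose just before it. camera_model takes no time and is no camera call; for the wrist camera it gives the pose at the moment of the call.
- r.close_job(): hands the job in; it is judged then, once.
The state is a dict: "time_s": time; "joints": joint angles; "dq": joint speeds; "joint_efforts": joint torques, N m; "position": TCP position; "tcp_rot": TCP orientation; "ft_force": force on the tool from outside, world axes, zero at the start; "wrist_torque": the same for the moment, N m; "opening": finger opening in m; "grasp_force": force on a finger pad.
Only numpy, scipy, OpenCV 4.12 (cv2) and the standard library are available. Lean on these libraries where they do the work, as an engineer would, in place of code of your own. Each camera call takes 0.05 s, during which the arm holds its last target. There are 200 camera calls.

## Working session

There is one attempt and no reset: what is moved stays moved. The work goes in short steps, Python scripts to look and compute and a tool call to move; the robot and the scene stay as the last step left them, time stands still between calls to the robot, and variables do not carry over. Pictures are saved under pics/ and viewed, at most 14 in all, crops included, and the job is handed in when it is done.

Besides the shell and the picture viewer there is one more tool, called after "Request:" as a command line: name --argument value ..., lists and objects as JSON in quotes. jog_arm: Moves the arm, as the interface text tells. Its arguments: {"type":"object","properties":{"steps":{"type":"array"},"fingers":{"type":"number"},"force":{"type":"number"}},"required":["steps"]}

```bash
ls; mkdir -p pics; python3 - <<'E'
from workcell import r
import cv2,numpy as np
print(r.observe(), r.hold_point_z)
for n in("top","scene"):
    p,d=r.camera(n); cv2.imwrite(f"pics/{n}0.png",p); np.save(f"pics/{n}0.npy",d)
    m=r.camera_model(n); print(n,m)
E
```

```text
pics
{'time_s': 0.0, 'joints': array([-1.32943351e+00,  3.13433558e-01,  1.49845014e+00,  2.64549709e-05,
        1.33099597e+00, -2.23385471e-01]), 'dq': array([ 5.53697311e-04,  3.99586278e-04,  8.76979196e-06,  7.62845205e-04,
       -2.51951784e-04, -7.12924182e-04]), 'joint_efforts': array([ 3.18526045e-04, -4.12266576e+01, -2.59740239e+01, -1.83261309e-04,
        4.11510759e-03,  1.75310663e-05]), 'position': array([ 0.23524209, -0.46905575,  0.23073857]), 'tcp_rot': array([ 9.73122924e-01,  2.30285388e-01,  7.06222657e-06, -6.43598894e-04]), 'ft_force': array([-0.36628477, -0.09787069, -0.91138344]), 'wrist_torque': array([-5.22505452e-03,  8.72508899e-05,  4.84239426e-02]), 'grasp_force': 0.0, 'opening': 0.08494285012283066} 0.0187
top {'mtx': array([[401.70900466,   0.        , 326.37452732],
       [  0.        , 401.70900466, 196.44679754],
       [  0.        ,   0.        ,   1.        ]]), 'R': array([[-1.23156440e-02, -9.99921909e-01, -2.12148194e-03],
       [-9.94473761e-01,  1.24697067e-02, -1.04242239e-01],
       [ 1.04260552e-01,  8.25947816e-04, -9.94549674e-01]]), 't': array([-0.09136868,  0.55698987,  0.92576036])}
scene {'mtx': array([[442.22120047,   0.        , 320.72396595],
       [  0.        , 442.22120047, 201.53213492],
       [  0.        ,   0.        ,   1.        ]]), 'R': array([[-0.7461763 , -0.66571703,  0.00646274],
       [-0.36040709,  0.39576622, -0.84467498],
       [ 0.55975679, -0.63260567, -0.53524051]]), 't': array([0.32058787, 0.33207586, 0.71605461])}
```

View pics/top0.png

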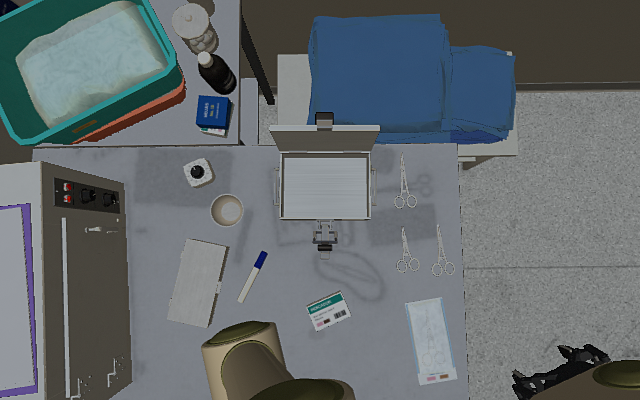

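View pics/scene0.png

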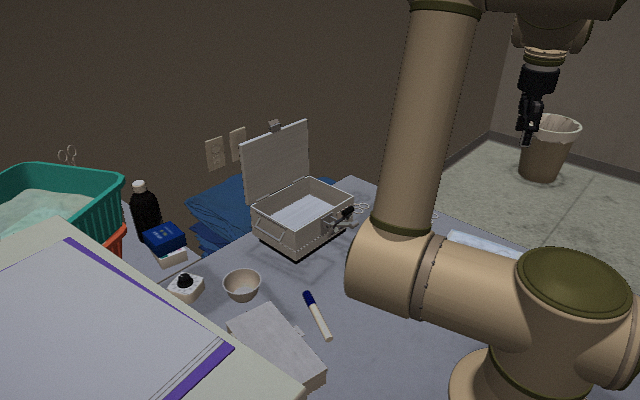

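Top view: three instruments at about (405,180), (406,250), (442,250), the case centred around (325,187), its latch at (324,238), and the bowl at (227,210). Next I'll measure them.

```bash
cat > h.py <<'E'
from workcell import r
import cv2,numpy as np
from scipy.spatial.transform import Rotation as Ro
def ray(m,u,v):
    R,t=m["R"],m["t"]; c=-R.T@t
    return c,R.T@np.linalg.inv(m["mtx"])@np.array([u,v,1.])
def onplane(m,u,v,z):
    c,d=ray(m,u,v); return c+d*(z-c[2])/d[2]
def pt(m,u,v,dep):
    c,d=ray(m,u,v); return c+d*dep
def proj(m,X):
    q=m["mtx"]@(m["R"]@np.asarray(X)+m["t"]); return q[:2]/q[2]
def plan(target,yaw=None):
    "tool-frame shift cm and turn deg to reach TCP target; yaw = world angle deg of tool y (closing) axis"
    s=r.observe(); M=Ro.from_quat(s["tcp_rot"]).as_matrix()
    sh=M.T@(np.asarray(target)-s["position"])*100
    out=[np.round(sh,2)]
    if yaw is not None:
        cur=np.degrees(np.arctan2(M[1,1],M[0,1])); d=-(yaw-cur)
        out.append(round((d+90)%180-90,1))
    print(s["position"].round(4),out)
E
python3 - <<'E'
from h import *
m=r.camera_model("top"); p=cv2.imread("pics/top0.png"); d=np.load("pics/top0.npy")
cv2.imwrite("pics/c1.png",cv2.resize(p[140:290,380:470],None,fx=4,fy=4,interpolation=cv2.INTER_CUBIC))
cv2.imwrite("pics/c2.png",cv2.resize(p[100:260,260:390],None,fx=3.7,fy=3.7,interpolation=cv2.INTER_CUBIC))
for u,v in[(405,180),(406,250),(442,250),(465,200)]: print(u,v,onplane(m,u,v,.0035).round(3))
for u,v in[(284,150),(370,150),(374,220),(277,220),(324,120),(325,187),(324,250),(227,210),(300,126),(300,150)]: print(u,v,pt(m,u,v,d[v,u]).round(3))
E
```

```text
405 180 [ 0.597 -0.291  0.003]
406 250 [ 0.427 -0.288  0.003]
442 250 [ 0.425 -0.375  0.003]
465 200 [ 0.546 -0.436  0.003]
284 150 [ 0.651 -0.006  0.111]
370 150 [ 0.649 -0.195  0.112]
374 220 [ 0.5   -0.213  0.001]
277 220 [ 0.503  0.023 -0.003]
324 120 [ 0.666 -0.096  0.282]
325 187 [ 0.575 -0.095  0.053]
324 250 [ 0.433 -0.092  0.139]
227 210 [0.528 0.144 0.003]
300 126 [ 0.663 -0.052  0.257]
300 150 [ 0.65  -0.042  0.113]
```

View pics/c1.png

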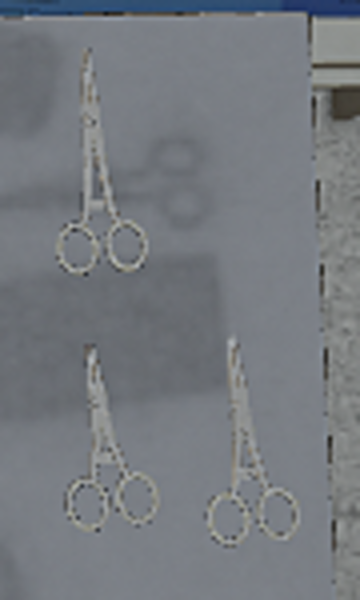

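View pics/c2.png

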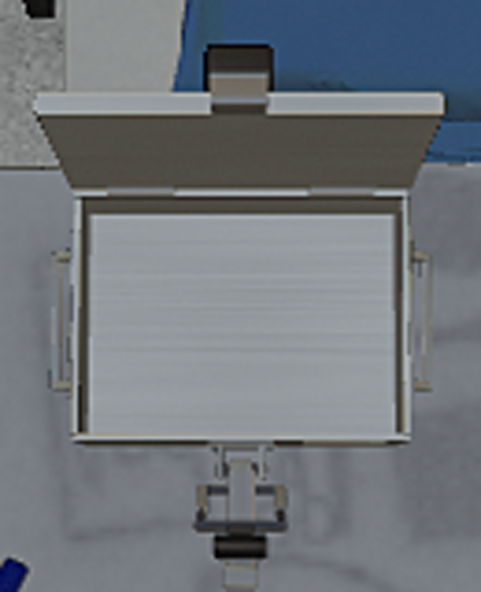

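```bash
python3 - <<'E'
from h import *
m=r.camera_model("top"); d=np.load("pics/top0.npy")
f=lambda x,y:(380+x/4,140+y/4)
for n,tip,r1,r2,bot in[("A",(87,46),(78,248),(126,246),(104,272)),("B",(91,344),(88,504),(137,498),(115,528)),("C",(232,337),(229,519),(279,514),(256,543))]:
    a=onplane(m,*f(*tip),.0035);b=onplane(m,*f(*bot),.0035);q=[onplane(m,*f(*z),.0035) for z in(r1,r2)]
    print(n,a.round(3),b.round(3),"mid",((a+b)/2).round(3),"len",np.linalg.norm(a-b).round(3),"ang",np.degrees(np.arctan2(*(b-a)[1::-1])).round(1),np.linalg.norm(q[0]-q[1]).round(3))
g=lambda x,y:(260+x/3.7,100+y/3.7)
for c in[(75,190),(408,190),(72,440),(410,440)]: print("rim",onplane(m,*g(*c),.105).round(4))
for c in[(240,546),(240,525),(240,578),(215,525),(270,525),(240,475),(240,565)]:
    u,v=g(*c); print("latch",(u,v),pt(m,u,v,d[int(round(v)),int(round(u))]).round(4))
# bowl
u,v=227,210
w=np.array([[pt(m,i,j,d[j,i]) for i in range(200,255)] for j in range(180,240)]).reshape(-1,3)
s=w[(w[:,2]>.033)&(w[:,2]<.05)]; print("bowl",s.mean(0),s.min(0),s.max(0))
ms=r.camera_model("scene"); ds=np.load("pics/scene0.npy")
for u,v in[(67,155),(62,158),(72,158),(435,213),(360,207)]: print("scene",u,v,pt(ms,u,v,ds[v,u]).round(3))
E
```

```text
A [ 0.668 -0.286  0.003] [ 0.528 -0.292  0.003] mid [ 0.598 -0.289  0.003] len 0.14 ang -177.6 0.029
B [ 0.484 -0.282  0.003] [ 0.374 -0.293  0.003] mid [ 0.429 -0.288  0.003] len 0.11 ang -174.4 0.03
C [ 0.487 -0.368  0.003] [ 0.364 -0.377  0.003] mid [ 0.426 -0.372  0.003] len 0.123 ang -175.7 0.03
rim [0.6495 0.0024 0.105 ]
rim [ 0.6469 -0.1967  0.105 ]
rim [0.5    0.0043 0.105 ]
rim [ 0.4975 -0.1943  0.105 ]
latch (324.86486486486484, 247.56756756756755) [ 0.4378 -0.094   0.1424]
latch (324.86486486486484, 241.89189189189187) [ 0.4493 -0.094   0.119 ]
latch (324.86486486486484, 256.2162162162162) [ 0.419  -0.0936  0.1164]
latch (318.1081081081081, 241.89189189189187) [ 0.4494 -0.0796  0.1196]
latch (332.97297297297297, 241.89189189189187) [ 0.449  -0.1112  0.1174]
latch (324.86486486486484, 228.3783783783784) [ 0.4787 -0.0941  0.0872]
latch (324.86486486486484, 252.7027027027027) [ 0.4264 -0.0937  0.1167]
bowl [0.52772155 0.14357324 0.03843551] [0.48824175 0.09720169 0.03311164] [0.5639057  0.17561693 0.0441681 ]
scene 67 155 [1.066 0.219 0.176]
scene 62 158 [1.12  0.217 0.148]
scene 72 158 [1.074 0.208 0.161]
scene 435 213 [ 0.381 -0.405  0.004]
scene 360 207 [ 0.548 -0.294  0.004]
```

```bash
python3 - <<'E'
from h import *
plan([.426,-.372,.16],94.3)
print(Ro.from_quat(r.observe()["tcp_rot"]).as_matrix().round(3))
m=r.camera_model("wrist");print(m)
E
```

```text
[ 0.2353 -0.4691  0.2308] [array([21.4 , -0.12,  7.09]), np.float64(22.3)]
[[ 0.894  0.448 -0.   ]
 [ 0.448 -0.894  0.001]
 [ 0.    -0.001 -1.   ]]
{'mtx': array([[312.03334466,   0.        , 319.12821635],
       [  0.        , 312.03334466, 200.54000984],
       [  0.        ,   0.        ,   1.        ]]), 'R': array([[ 4.48175165e-01, -8.93945338e-01, -8.68149344e-04],
       [-8.51763639e-01, -4.27321968e-01,  3.03141287e-01],
       [-2.71362720e-01, -1.35120938e-01, -9.52945227e-01]]), 't': array([-0.52429673, -0.03893219,  0.38070114])}
```

Request:
jog_arm --steps '[[[4, 0, 1], 7], [[8.5, 0, 3], 15], [[13, 0, 5], 22.3], [[17.5, 0, 7], 22.3], [[21.4, -0.1, 7.1], 22.3], [[21.4, -0.1, 7.1], 22.3], [[21.4, -0.1, 7.1], 22.3]]' --fingers 65 --force 40

```text
time_s: 0.8
position: [0.4263, -0.3721, 0.1599]
tcp_rot: [0.999, 0.039, -0.0, -0.0]
ft_force: [-0.1, 0.4, -1.0]
opening: 0.0553
grasp_force: 0.0
```

```bash
python3 - <<'E'
from h import *
m=r.camera_model("wrist");p,d=r.camera("wrist");cv2.imwrite("pics/w1.png",p)
pt_,dt=r.camera("top");cv2.imwrite("pics/t1.png",pt_)
np.savez("pics/w1.npz",d=d,**m)
for X in([.426,-.372,.0035],[.487,-.368,.0035],[.364,-.377,.0035],[.484,-.282,.003]): print(proj(m,X))
plan([.426,-.372,.16],94.3)
# changes top vs before outside arm
a=cv2.imread("pics/top0.png"); df=cv2.absdiff(a,pt_).max(2)
print(df[150:285,385:460].max(), df[300:400,210:350].mean())
E
```

```text
[319.5277363  184.15848791]
[320.31134    120.62287502]
[319.7077469 241.4299932]
[227.86255926 116.57041561]
[ 0.4254 -0.3731  0.1603] [array([ 0.07, -0.1 ,  0.03]), np.float64(-0.0)]
153 30.9065
```

View pics/w1.png

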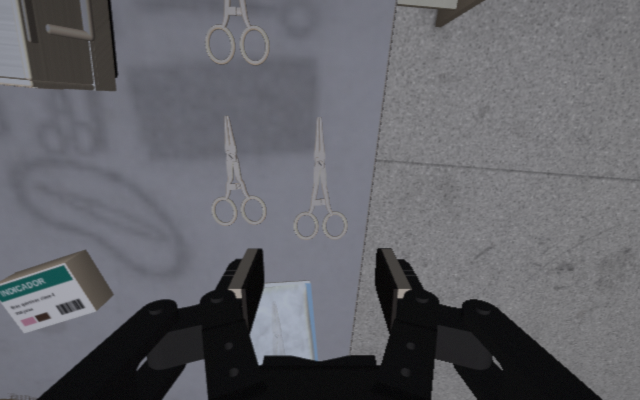

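The wrist view shows clamp C from its tip (319,118) to its rings (bottom at 240), which matches the prediction. Descending now.

Request:
jog_arm --steps '[[[0, 0, 4], 0], [[0, 0, 8], 0], [[0, 0, 12], 0], [[0, 0, 14.5], 0], [[0, 0, 15.2], 0], [[0, 0, 15.6], 0], [[0, 0, 15.7], 0], [[0, 0, 15.7], 0]]'

```text
time_s: 1.7
position: [0.4264, -0.3732, 0.0046]
tcp_rot: [0.999, 0.038, 0.001, 0.001]
ft_force: [-0.6, -0.4, -0.0]
opening: 0.0556
grasp_force: 0.0
```

Request:
jog_arm --steps '[[[0, 0, 0], 0], [[0, 0, 0], 0], [[0, 0, 0], 0], [[0, 0, 0], 0], [[0, 0, 0], 0], [[0, 0, 0], 0], [[0, 0, 0], 0], [[0, 0, 0], 0]]' --fingers 0 --force 60

```text
time_s: 2.5
position: [0.4276, -0.3739, 0.0064]
tcp_rot: [0.999, 0.038, 0.002, 0.002]
ft_force: [-1.3, 2.9, 20.7]
opening: 0.0002
grasp_force: 10.6
```

Request:
jog_arm --steps '[[[0, 0, -2], 0], [[0, 0, -7], 0], [[0, 0, -12], 0], [[0, 0, -15.7], 0], [[0, 0, -15.7], 0], [[0, 0, -15.7], 0]]' --fingers 55

```text
time_s: 3.1
position: [0.4262, -0.3725, 0.1607]
tcp_rot: [0.999, 0.038, 0.0, 0.0]
ft_force: [-1.0, 0.5, -1.6]
opening: 0.047
grasp_force: 0.0
```

```bash
cat >> h.py <<'E'
def find(p,m,z=.0035,box=((.33,.72),(-.43,-.22))):
    "bright outlines near table -> instrument min-area boxes"
    g=cv2.cvtColor(p,cv2.COLOR_BGR2GRAY).astype(int); bg=cv2.medianBlur(p,31); bg=cv2.cvtColor(bg,cv2.COLOR_BGR2GRAY)
    k=((g-bg)>18).astype(np.uint8); k=cv2.morphologyEx(k,cv2.MORPH_CLOSE,np.ones((5,5)))
    out=[]
    for c in cv2.findContours(k,cv2.RETR_EXTERNAL,cv2.CHAIN_APPROX_NONE)[0]:
        if len(c)<40: continue
        P=np.array([onplane(m,u,v,z)[:2] for u,v in c[:,0]])
        me=P.mean(0)
        if not(box[0][0]<me[0]<box[0][1] and box[1][0]<me[1]<box[1][1]): continue
        (cx,cy),(w,h),a=cv2.minAreaRect((P*1000).astype(np.float32))
        bx=cv2.boxPoints(((cx,cy),(w,h),a)); e=bx[1]-bx[0]; f=bx[2]-bx[1]; L=e if np.hypot(*e)>np.hypot(*f) else f
        out.append(((round(cx),round(cy)),round(max(w,h)),round(min(w,h)),round(float(np.degrees(np.arctan2(L[1],L[0]))%180),1)))
    return out
E
python3 - <<'E'
from h import *
m=r.camera_model("wrist");p,d=r.camera("wrist");cv2.imwrite("pics/w2.png",p)
print(find(p,m)); print(find(cv2.imread("pics/w1.png"),np.load("pics/w1.npz")))
print(find(cv2.imread("pics/top0.png"),r.camera_model("top")))
E
```

```text
[((469, -368), 39, 7, 4.5), ((439, -283), 86, 30, 21.5), ((555, -290), 53, 49, 92.8)]
[((469, -368), 37, 8, 4.6), ((444, -289), 81, 24, 177.6), ((555, -290), 53, 49, 92.9)]
[((429, -292), 105, 50, 177.9), ((427, -383), 115, 53, 170.9), ((594, -291), 129, 54, 178.0), ((685, -262), 100, 12, 94.6)]
```

Request:
jog_arm --steps '[[[0, 0, 5], 0], [[0, 0, 10], 0], [[0, 0, 14], 0], [[0, 0, 15.5], 0], [[0, 0, 15.9], 0], [[0, 0, 16.1], 0], [[0, 0, 16.1], 0], [[0, 0, 16.1], 0]]'

```text
time_s: 3.95
position: [0.4267, -0.3732, 0.0008]
tcp_rot: [0.999, 0.038, 0.001, 0.001]
ft_force: [0.2, -0.6, 0.9]
opening: 0.0469
grasp_force: 0.0
```

Request:
jog_arm --steps '[[[0, 0, 0], 0], [[0, 0, 0], 0], [[0, 0, 0], 0], [[0, 0, 0], 0], [[0, 0, 0], 0], [[0, 0, 0], 0]]' --fingers 30 --force 60

```text
time_s: 4.55
position: [0.4264, -0.373, 0.001]
tcp_rot: [0.999, 0.038, 0.0, 0.001]
ft_force: [-3.3, 2.2, 9.8]
opening: 0.0323
grasp_force: 56.2
```

Request:
jog_arm --steps '[[[0, 0, -1], 0], [[0, 0, -4], 0], [[0, 0, -9], 0], [[0, 0, -14], 0], [[0, 0, -19], 0], [[0, 0, -20], 0], [[0, 0, -20], 0]]'

```text
time_s: 5.25
position: [0.4265, -0.3729, 0.2014]
tcp_rot: [0.999, 0.038, 0.001, 0.002]
ft_force: [0.2, 0.2, -1.9]
opening: 0.0319
grasp_force: 56.5
```

```bash
python3 - <<'E'
from h import *
s=r.observe();print(s["opening"],s["grasp_force"],s["joints"].round(2))
plan([.60,-.096,.19],-1)
E
```

```text
0.0318634640722735 56.47058045491576 [-0.93  0.43  1.42  0.    1.29  0.57]
[ 0.4265 -0.3729  0.2014] [array([ 19.39, -26.31,   1.09]), np.float64(-84.7)]
```

Request:
jog_arm --steps '[[[1.5, -2, 0], -8.5], [[3.5, -5, 0], -17], [[5.5, -8, 0], -25.5], [[7.5, -11, 0], -34], [[9.5, -14, 0], -42.5], [[11.5, -17, 0], -51], [[13.5, -20, 0], -59.5], [[15.5, -23, 0.5], -68], [[17.5, -25, 0.8], -76.5], [[18.4, -26.3, 1], -84.7], [[18.4, -26.3, 1], -84.7], [[18.4, -26.3, 1], -84.7]]'

```text
time_s: 6.45
position: [0.5891, -0.0964, 0.1877]
tcp_rot: [0.714, 0.7, -0.001, -0.001]
ft_force: [-0.1, 0.3, -0.2]
opening: 0.0321
grasp_force: 56.5
```

```bash
python3 - <<'E'
from h import *
s=r.observe();print(s["opening"],s["grasp_force"],s["joints"].round(2))
plan([.59,-.096,.07],-1)
p,d=r.camera("top");cv2.imwrite("pics/t2.png",p[80:280,230:480]);print(find(p,r.camera_model("top")))
E
```

```text
0.03206546205691181 56.47074774373323 [-0.36  0.51  1.33 -0.    1.31 -0.34]
[ 0.5891 -0.0964  0.1877] [array([ 0.03,  0.12, 11.77]), np.float64(-0.1)]
[((429, -292), 105, 50, 177.9), ((594, -291), 129, 54, 178.0), ((683, -268), 87, 8, 89.3)]
```

Request:
jog_arm --steps '[[[0, 0, 3], 0], [[0, 0, 6], 0], [[0, 0, 9], 0], [[0, 0, 11.5], 0], [[0, 0, 12.7], 0], [[0, 0, 12.9], 0], [[0, 0, 12.9], 0]]'

```text
time_s: 7.2
position: [0.59, -0.0969, 0.061]
tcp_rot: [0.713, 0.701, 0.0, 0.0]
ft_force: [0.2, -0.4, 0.7]
opening: 0.0317
grasp_force: 56.5
```

Request:
jog_arm --steps '[[[0, 0, 0], 0], [[0, 0, 0], 0], [[0, 0, 0], 0], [[0, 0, -1], 0], [[0, 0, -4], 0], [[0, 0, -9], 0], [[0, 0, -14], 0], [[0, 0, -14], 0]]' --fingers 55

```text
time_s: 8.0
position: [0.5925, -0.0972, 0.2095]
tcp_rot: [0.713, 0.701, 0.003, 0.007]
ft_force: [-0.8, -0.3, 0.3]
opening: 0.0469
grasp_force: 0.0
```

```bash
python3 - <<'E'
from h import *
p,d=r.camera("top");print(find(p,r.camera_model("top")))
plan([.429,-.288,.16],95.6)
print(r.observe()["joints"].round(2))
E
```

```text
[((432, -292), 98, 50, 178.2), ((594, -291), 129, 54, 178.0), ((683, -270), 84, 8, 89.3)]
[ 0.5913 -0.0968  0.2054] [array([-19.37, -15.94,   4.46]), np.float64(83.4)]
[-0.36  0.49  1.31  0.    1.33 -0.34]
```

Request:
jog_arm --steps '[[[-1.5, -1.2, 0], 8.4], [[-3.5, -2.8, 0], 16.8], [[-5.5, -4.4, 0], 25.2], [[-7.5, -6, 0], 33.6], [[-9.5, -7.6, 0], 42], [[-11.5, -9.3, 0], 50.4], [[-13.5, -11, 0], 58.8], [[-15.5, -12.7, 0.5], 67.2], [[-17.5, -14.4, 1.5], 75.6], [[-19.4, -15.9, 3], 83.4], [[-19.4, -15.9, 4.5], 83.4], [[-19.4, -15.9, 4.5], 83.4]]'

```text
time_s: 9.25
position: [0.4264, -0.2873, 0.1536]
tcp_rot: [0.999, 0.049, -0.001, -0.001]
ft_force: [0.6, 0.7, 0.3]
opening: 0.0468
grasp_force: 0.0
```

```bash
python3 - <<'E'
from h import *
m=r.camera_model("wrist");p,d=r.camera("wrist");cv2.imwrite("pics/w3.png",p[60:300,120:520])
print([proj(m,X).round()-[120,60] for X in([.484,-.282,.0035],[.374,-.293,.0035],[.429,-.288,.0035])])
plan([.429,-.288,.001],95.6)
E
```

```text
[array([200.,  64.]), array([201., 175.]), array([201., 123.])]
[ 0.4272 -0.2873  0.1549] [array([ 0.19,  0.11, 15.39]), np.float64(0.0)]
```

View pics/w3.png

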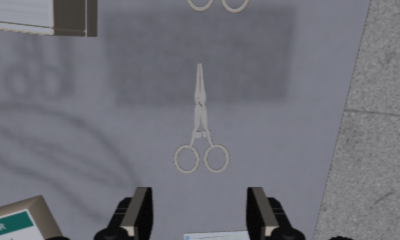

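Clamp B runs from tip (200,63) to ring bottoms (201,174), as predicted. Grasping it.

Request:
jog_arm --steps '[[[0.2, 0.1, 5], 0], [[0.2, 0.1, 10], 0], [[0.2, 0.1, 13.5], 0], [[0.2, 0.1, 15], 0], [[0.2, 0.1, 15.4], 0], [[0.2, 0.1, 15.5], 0], [[0.2, 0.1, 15.5], 0]]'

```text
time_s: 10.0
position: [0.4304, -0.2889, 0.0016]
tcp_rot: [0.999, 0.049, 0.001, 0.001]
ft_force: [-0.3, -0.3, 0.3]
opening: 0.0466
grasp_force: 0.0
```

Request:
jog_arm --steps '[[[0, 0, 0], 0], [[0, 0, 0], 0], [[0, 0, 0], 0], [[0, 0, 0], 0], [[0, 0, 0], 0], [[0, 0, -1], 0], [[0, 0, -5], 0], [[0, 0, -10], 0], [[0, 0, -15], 0], [[0, 0, -19], 0], [[0, 0, -19], 0], [[0, 0, -19], 0]]' --fingers 30

```text
time_s: 11.2
position: [0.4296, -0.2885, 0.191]
tcp_rot: [0.999, 0.049, 0.001, 0.001]
ft_force: [-0.6, -0.3, -0.6]
opening: 0.0257
grasp_force: 0.0
```

```bash
python3 - <<'E'
from h import *
s=r.observe();print(s["opening"],s["grasp_force"])
plan([.57,-.096,.19],-1)
E
```

```text
0.025695165139371864 0.0
[ 0.4296 -0.2885  0.191 ] [array([ 15.86, -17.78,   0.1 ]), np.float64(-83.4)]
```

Grasp slipped; looking again.

Request:
jog_arm --steps '[[[0, 0, 1.5], 0], [[0, 0, 3.5], 0], [[0, 0, 3.5], 0], [[0, 0, 3.5], 0]]' --fingers 55

```text
time_s: 11.6
position: [0.4293, -0.2882, 0.1548]
tcp_rot: [0.999, 0.049, -0.001, -0.001]
ft_force: [-0.0, -1.1, 0.9]
opening: 0.0469
grasp_force: 0.0
```

```bash
python3 - <<'E'
from h import *
m=r.camera_model("wrist");p,d=r.camera("wrist");cv2.imwrite("pics/w4.png",p[60:300,120:520])
print([proj(m,X).round()-[120,60] for X in([.484,-.282,.0035],[.374,-.293,.0035],[.429,-.288,.0035])])
np.savez("pics/w4.npz",**m)
E
```

```text
[array([199.,  67.]), array([199., 177.]), array([200., 125.])]
```

View pics/w4.png

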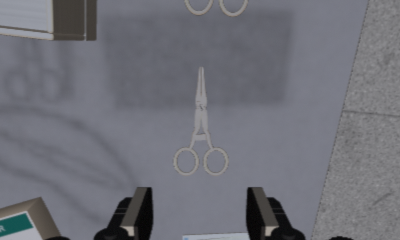

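Request:
jog_arm --steps '[[[0, 0, 5], 0], [[0, 0, 10], 0], [[0, 0, 13.5], 0], [[0, 0, 15], 0], [[0, 0, 15.6], 0], [[0, 0, 15.8], 0], [[0, 0, 15.8], 0], [[0, 0, 15.8], 0]]'

```text
time_s: 12.45
position: [0.4301, -0.2889, -0.0016]
tcp_rot: [0.999, 0.049, 0.001, 0.001]
ft_force: [0.0, 0.1, 0.5]
opening: 0.0469
grasp_force: 0.0
```

Request:
jog_arm --steps '[[[0, 0, 0], 0], [[0, 0, 0], 0], [[0, 0, 0], 0], [[0, 0, 0], 0], [[0, 0, 0], 0], [[0, 0, 0], 0], [[0, 0, 0], 0]]' --fingers 25

```text
time_s: 13.15
position: [0.4304, -0.2889, -0.0006]
tcp_rot: [0.999, 0.049, 0.001, 0.001]
ft_force: [-2.5, 4.3, 15.7]
opening: 0.0335
grasp_force: 57.2
```

Gripped. Lifting and carrying.

Request:
jog_arm --steps '[[[0, 0, -0.5], 0], [[0, 0, -2], 0], [[0, 0, -5], 0], [[0, 0, -9], 0], [[0, 0, -13], 0], [[0, 0, -17], 0], [[0, 0, -19], 0], [[0, 0, -19], 0]]'

```text
time_s: 13.95
position: [0.4304, -0.2893, 0.1906]
tcp_rot: [0.999, 0.049, 0.002, 0.002]
ft_force: [-0.3, 0.1, -0.1]
opening: 0.0342
grasp_force: 44.4
```

Request:
jog_arm --steps '[[[1.2, -1.5, 0], -8.4], [[2.8, -3.2, 0], -16.8], [[4.4, -5, 0], -25.2], [[6, -7, 0], -33.6], [[7.6, -9, 0], -42], [[9.2, -11, 0], -50.4], [[10.8, -13, 0], -58.8], [[12.4, -15, 0], -67.2], [[14, -16.7, 0], -75.6], [[14.6, -17.8, 0], -83.4], [[14.6, -17.8, 0], -83.4], [[14.6, -17.8, 0], -83.4]]'

```text
time_s: 15.15
position: [0.557, -0.0971, 0.1865]
tcp_rot: [0.714, 0.7, -0.0, -0.001]
ft_force: [0.2, -0.7, -0.3]
opening: 0.0333
grasp_force: 55.7
```

```bash
python3 - <<'E'
from h import *
s=r.observe();print(s["opening"],s["grasp_force"])
plan([.574,-.096,.07],-1)
p,d=r.camera("top");print(find(p,r.camera_model("top")))
E
```

```text
0.03330143659950257 55.69894420914352
[ 0.557  -0.0971  0.1865] [array([ 0.15,  1.72, 11.65]), np.float64(-0.2)]
[((594, -291), 129, 54, 178.0), ((683, -263), 96, 8, 89.3)]
```

Request:
jog_arm --steps '[[[0, -0.3, 3], 0], [[0, -0.3, 6], 0], [[0, -0.3, 9], 0], [[0, -0.3, 11.3], 0], [[0, -0.3, 12.2], 0], [[0, -0.3, 12.5], 0], [[0, -0.3, 12.5], 0]]'

```text
time_s: 15.9
position: [0.5547, -0.0974, 0.0629]
tcp_rot: [0.713, 0.701, 0.0, 0.0]
ft_force: [-0.8, 0.6, -0.4]
opening: 0.0334
grasp_force: 55.8
```

Request:
jog_arm --steps '[[[0, 0, 0], 0], [[0, 0, 0], 0], [[0, 0, 0], 0], [[0, 0, -1], 0], [[0, 0, -4], 0], [[0, 0, -9], 0], [[0, 0, -14], 0], [[0, 0, -14], 0], [[0, 0, -14], 0]]' --fingers 55

```text
time_s: 16.8
position: [0.5547, -0.097, 0.2037]
tcp_rot: [0.713, 0.701, 0.001, 0.001]
ft_force: [0.3, 0.6, -0.1]
opening: 0.0471
grasp_force: 0.0
```

```bash
python3 - <<'E'
from h import *
p,d=r.camera("top");print(find(p,r.camera_model("top")))
plan([.597,-.290,.16],92.4)
E
```

```text
[((594, -291), 129, 54, 178.0), ((664, -229), 156, 73, 130.4)]
[ 0.5541 -0.0968  0.2022] [array([-19.25,   4.62,   4.22]), np.float64(86.6)]
```

Request:
jog_arm --steps '[[[-1.7, 0.4, 0], 8.5], [[-3.5, 0.8, 0], 17], [[-5.3, 1.2, 0], 25.5], [[-7.2, 1.7, 0], 34], [[-9, 2.2, 0], 42.5], [[-11, 2.7, 0], 51], [[-13, 3.2, 0], 59.5], [[-15, 3.7, 0], 68], [[-17, 4.2, 1], 76.5], [[-19.2, 4.6, 2.5], 85], [[-19.2, 4.6, 4], 86.6], [[-19.2, 4.6, 4.2], 86.6]]'

```text
time_s: 18.05
position: [0.5959, -0.2893, 0.1565]
tcp_rot: [1.0, 0.021, -0.003, -0.002]
ft_force: [0.1, -0.2, 0.1]
opening: 0.0467
grasp_force: 0.0
```

```bash
python3 - <<'E'
from h import *
m=r.camera_model("wrist");p,d=r.camera("wrist");cv2.imwrite("pics/w5.png",p[20:300,120:520])
print([proj(m,X).round()-[120,20] for X in([.668,-.286,.0035],[.528,-.292,.0035],[.598,-.289,.0035])])
plan([.598,-.289,-.001],92.4)
E
```

```text
[array([200.,  87.]), array([200., 227.]), array([200., 162.])]
[ 0.5964 -0.2891  0.1578] [array([ 0.22,  0.04, 15.88]), np.float64(0.1)]
```

View pics/w5.png

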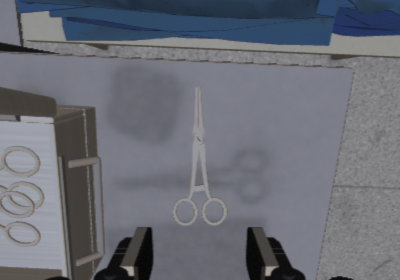

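A runs from tip (197,87) to bottom (200,226) as predicted, and both placed clamps show in the case at the left. Grasping A.

Request:
jog_arm --steps '[[[0.1, 0, 5], 0], [[0.2, 0, 10], 0], [[0.2, 0, 13.5], 0], [[0.2, 0, 15], 0], [[0.2, 0, 15.8], 0], [[0.2, 0, 16], 0], [[0.2, 0, 16], 0], [[0.2, 0, 16], 0]]'

```text
time_s: 18.9
position: [0.5999, -0.2901, 0.0021]
tcp_rot: [1.0, 0.021, 0.001, 0.001]
ft_force: [-0.8, 0.6, -0.3]
opening: 0.0473
grasp_force: 0.0
```

Request:
jog_arm --steps '[[[0, 0, 0], 0], [[0, 0, 0], 0], [[0, 0, 0], 0], [[0, 0, 0], 0], [[0, 0, 0], 0], [[0, 0, 0], 0], [[0, 0, 0], 0]]' --fingers 25

```text
time_s: 19.6
position: [0.6031, -0.2907, 0.0071]
tcp_rot: [1.0, 0.021, 0.005, 0.003]
ft_force: [1.3, 5.5, 32.1]
opening: 0.0218
grasp_force: 26.0
```

Request:
jog_arm --steps '[[[0, 0, -1.5], 0], [[0, 0, -3], 0], [[0, 0, -3], 0], [[0, 0, -3], 0]]' --fingers 55

```text
time_s: 20.0
position: [0.5991, -0.2897, 0.0302]
tcp_rot: [1.0, 0.021, -0.0, 0.0]
ft_force: [-0.8, -1.3, -0.3]
opening: 0.0473
grasp_force: 0.0
```

```bash
python3 - <<'E'
from h import *
p,d=r.camera("top");print(find(p,r.camera_model("top")))
m=r.camera_model("wrist");p,d=r.camera("wrist");cv2.imwrite("pics/w6.png",p)
print(find(p,m))
plan([.598,-.289,-.0012],92.4)
E
```

```text
[((517, -382), 66, 25, 142.3), ((683, -240), 56, 12, 94.8), ((667, -292), 205, 32, 144.6)]
[((507, -372), 17, 12, 8.4), ((522, -330), 20, 9, 154.5), ((521, -257), 19, 9, 9.4), ((559, -365), 16, 4, 80.2), ((561, -335), 45, 11, 5.8), ((558, -246), 43, 11, 179.0), ((567, -289), 77, 55, 2.4), ((651, -287), 32, 6, 4.9), ((697, -283), 177, 8, 91.9)]
[ 0.5987 -0.2894  0.0294] [array([-0.07, -0.04,  3.06]), np.float64(0.0)]
```

Request:
jog_arm --steps '[[[0, 0, 1.5], 0], [[0, 0, 2.6], 0], [[0, 0, 3.1], 0], [[0, 0, 3.1], 0], [[0, 0, 3.1], 0]]'

```text
time_s: 20.6
position: [0.599, -0.2895, -0.0015]
tcp_rot: [1.0, 0.021, -0.0, -0.0]
ft_force: [0.1, 0.5, 0.1]
opening: 0.047
grasp_force: 0.0
```

Request:
jog_arm --steps '[[[0, 0, 0], 0], [[0, 0, 0], 0], [[0, 0, 0], 0], [[0, 0, 0], 0], [[0, 0, 0], 0], [[0, 0, 0], 0], [[0, 0, 0], 0]]' --fingers 25

```text
time_s: 21.3
position: [0.5995, -0.2898, -0.0003]
tcp_rot: [1.0, 0.021, 0.0, 0.0]
ft_force: [0.8, -1.2, 5.4]
opening: 0.0309
grasp_force: 58.0
```

Request:
jog_arm --steps '[[[0, 0, -0.5], 0], [[0, 0, -2], 0], [[0, 0, -5], 0], [[0, 0, -9], 0], [[0, 0, -13], 0], [[0, 0, -17], 0], [[0, 0, -20], 0], [[0, 0, -20], 0]]'

```text
time_s: 22.1
position: [0.6003, -0.2903, 0.2053]
tcp_rot: [1.0, 0.021, 0.004, 0.003]
ft_force: [1.7, -0.1, -0.4]
opening: 0.0307
grasp_force: 57.0
```

Request:
jog_arm --steps '[[[-0.2, -1.5, 0], -8.5], [[-0.4, -3.2, 0], -17], [[-0.6, -5, 0], -25.5], [[-0.8, -7, 0], -34], [[-1, -9, 0], -42.5], [[-1.2, -11, 0], -51], [[-1.4, -13, 0], -59.5], [[-1.7, -15, 0], -68], [[-2, -17.3, 0], -76.5], [[-2.4, -19.3, 0], -85], [[-2.4, -19.3, 0], -86.7], [[-2.4, -19.3, 0], -86.7]]'

```text
time_s: 23.3
position: [0.5668, -0.0978, 0.1992]
tcp_rot: [0.713, 0.701, -0.0, -0.0]
ft_force: [0.3, -1.3, -0.7]
opening: 0.0307
grasp_force: 57.0
```

```bash
python3 - <<'E'
from h import *
s=r.observe();print(s["opening"],s["grasp_force"])
plan([.572,-.096,.07],-1)
E
```

```text
0.030730232676037864 56.971637044334784
[ 0.5668 -0.0978  0.1992] [array([ 0.19,  0.52, 12.92]), np.float64(0.1)]
```

Request:
jog_arm --steps '[[[0.1, 0.2, 3], 0], [[0.2, 0.5, 6], 0], [[0.2, 0.5, 9], 0], [[0.2, 0.5, 11], 0], [[0.2, 0.5, 12], 0], [[0.2, 0.5, 12.5], 0], [[0.2, 0.5, 12.5], 0]]'

```text
time_s: 24.0
position: [0.5722, -0.0963, 0.0744]
tcp_rot: [0.713, 0.701, 0.0, 0.0]
ft_force: [0.2, -0.9, -0.3]
opening: 0.0306
grasp_force: 57.0
```

Request:
jog_arm --steps '[[[0, 0, 0], 0], [[0, 0, 0], 0], [[0, 0, 0], 0], [[0, 0, -1], 0], [[0, 0, -4], 0], [[0, 0, -8], 0], [[0, 0, -12], 0], [[0, 0, -16], 0], [[0, 0, -20], 0], [[0, 0, -20], 0]]' --fingers 55

```text
time_s: 25.0
position: [0.5734, -0.0962, 0.2811]
tcp_rot: [0.712, 0.702, 0.002, 0.005]
ft_force: [-0.4, -1.0, -0.1]
opening: 0.0472
grasp_force: 0.0
```

Request:
jog_arm --steps '[[[-3, -3, 0], 0], [[-6, -6, 0], 0], [[-9, -9, 0], 0], [[-12, -12, 0], 0], [[-12, -15, 0], 0], [[-12, -15, 0], 0], [[-12, -15, 0], 0]]'

```text
time_s: 25.7
position: [0.4202, -0.2136, 0.2748]
tcp_rot: [0.713, 0.701, 0.0, 0.0]
ft_force: [0.1, 0.4, -0.4]
opening: 0.047
grasp_force: 0.0
```

```bash
python3 - <<'E'
from h import *
p,d=r.camera("top");np.save("pics/t5.npy",d)
cv2.imwrite("pics/t5.png",p);cv2.imwrite("pics/t5c.png",cv2.resize(p[90:280,200:480],None,fx=2.8,fy=2.8,interpolation=cv2.INTER_CUBIC))
m=r.camera_model("top")
P=np.array([[pt(m,i,j,d[j,i]) for i in range(283,370)] for j in range(158,216)]).reshape(-1,3)
print("max z in case", np.percentile(P[:,2],[50,95,99]).round(3))
# lid: points high with y near centre, x>.63
P=np.array([[pt(m,i,j,d[j,i]) for i in range(285,310)] for j in range(115,155)]).reshape(-1,3)
P=P[(P[:,2]>.12)&(P[:,2]<.3)&(P[:,0]<.75)]
pl=np.polyfit(P[:,2],P[:,0],1);print("lid slope dx/dz",pl,"range",P[:,2].min(),P[:,2].max())
q=[(i,j) for i in range(312,338) for j in range(108,135)]
H=np.array([pt(m,i,j,d[j,i]) for i,j in q]);H=H[(H[:,2]>.2)&(H[:,0]<.75)]
print(H.min(0),H.max(0)); print(r.observe()["position"])
E
```

```text
max z in case [0.05  0.066 0.104]
lid slope dx/dz [0.165559   0.63130125] range 0.12030943529603544 0.2569672287700613
[ 0.45626626 -0.12096692  0.20010598] [ 0.7055799 -0.0716087  0.9785827]
[ 0.42061821 -0.21344436  0.27464368]
```

View pics/t5c.png

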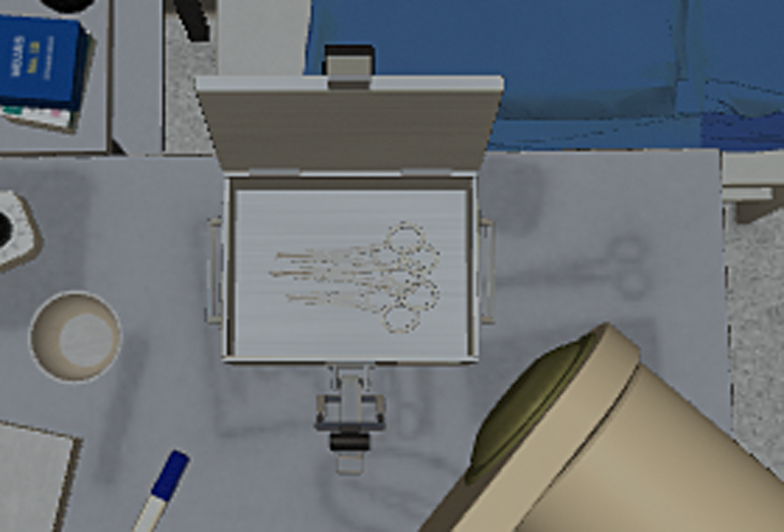

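All three instruments are in the case: rings at (405-430,240-315), tips at (275,255-295). The lid stands open at about 1.73 rad. Next I check the space behind the lid and plan the close.

```bash
python3 - <<'E'
from h import *
m=r.camera_model("top");d=np.load("pics/top0.npy")
P=np.array([pt(m,i,j,d[j,i]) for i in range(270,345) for j in range(20,130)])
k=(P[:,0]>.68)&(P[:,0]<.8)&(abs(P[:,1]+.055)<.06);print("behind lid max z",P[k][:,2].max(), np.percentile(P[k][:,2],[50,90]))
plan([.715,-.055,.30],91)
E
```

```text
behind lid max z 0.24014054105429694 [0.23472352 0.23802845]
[ 0.4206 -0.2134  0.2746] [array([16.29, 29.2 , -2.52]), np.float64(88.1)]
```

```bash
python3 - <<'E'
from h import *
m=r.camera_model("top");d=np.load("pics/top0.npy")
P=np.array([pt(m,i,j,d[j,i]) for i in range(250,400) for j in range(0,140)])
for lo,hi in[(-.18,-.13),(-.13,-.07),(-.07,-.04),(-.04,0)]:
  for a,b in[(.68,.72),(.72,.76),(.76,.82),(.82,.95)]:
    k=(P[:,0]>a)&(P[:,0]<b)&(P[:,1]>lo)&(P[:,1]<hi)
    if k.any(): print((lo,hi),(a,b),k.sum(),P[k][:,2].max().round(3))
E
```

```text
(-0.18, -0.13) (0.76, 0.82) 410 -0.062
(-0.18, -0.13) (0.82, 0.95) 854 -0.061
(-0.13, -0.07) (0.68, 0.72) 150 0.24
(-0.13, -0.07) (0.76, 0.82) 262 -0.06
(-0.13, -0.07) (0.82, 0.95) 1033 -0.056
(-0.07, -0.04) (0.76, 0.82) 119 -0.09
(-0.07, -0.04) (0.82, 0.95) 215 -0.066
(-0.04, 0) (0.82, 0.95) 290 -0.372
```

Request:
jog_arm --steps '[[[1.5, 2, -1], 8.5], [[3, 5, -2], 17], [[5, 8, -2.5], 25.5], [[6.5, 11, -2.5], 34], [[8, 14, -2.5], 42.5], [[9.5, 17, -2.5], 51], [[11, 20, -2.5], 59.5], [[12.5, 23, -2.5], 68], [[14, 26, -2.5], 76.5], [[16.3, 29.2, -2.5], 85], [[16.3, 29.2, -2.5], 88.1], [[16.3, 29.2, -2.5], 88.1]]' --fingers 0

```text
time_s: 26.95
position: [0.7157, -0.0533, 0.2973]
tcp_rot: [1.0, 0.01, -0.001, -0.0]
ft_force: [0.4, 0.3, 0.2]
opening: -0.0004
grasp_force: 0.0
```

```bash
python3 - <<'E'
from h import *
plan([.715,-.055,.227],91); print(r.observe()["joints"].round(2),r.observe()["opening"])
E
```

```text
[ 0.7157 -0.0533  0.2973] [array([-0.06,  0.17,  7.03]), np.float64(0.1)]
[-0.24  0.79  0.58  0.    1.78  1.31] -0.00037193395683829487
```

Request:
jog_arm --steps '[[[0, 0.1, 2], 0], [[0, 0.1, 4.5], 0], [[0, 0.1, 7], 0], [[0, 0.1, 7], 0], [[-1.2, 0.1, 7], 0], [[-2.4, 0.1, 7], 0], [[-3.8, 0.1, 6.9], 0], [[-5.2, 0.1, 6.7], 0], [[-6.5, 0.1, 6.7], 0], [[-6.5, 0.1, 6.7], 0]]'

```text
time_s: 27.95
position: [0.6493, -0.0572, 0.2348]
tcp_rot: [1.0, 0.009, 0.001, 0.0]
ft_force: [-0.5, -0.4, 0.4]
opening: -0.0003
grasp_force: 0.0
```

Request:
jog_arm --steps '[[[-1.2, 0, 0.2], 0], [[-2.4, 0, 0.4], 0], [[-3.7, 0, 0.8], 0], [[-5.3, 0, 1.6], 0], [[-6.9, 0, 2.7], 0], [[-8.2, 0, 4], 0], [[-9.5, 0, 5.4], 0], [[-10.2, 0, 6.8], 0], [[-10.9, 0, 8.2], 0], [[-10.9, 0, 8.2], 0]]'

```text
time_s: 28.95
position: [0.5404, -0.0591, 0.1499]
tcp_rot: [1.0, 0.009, -0.001, -0.0]
ft_force: [0.8, 0.1, -0.1]
opening: -0.0001
grasp_force: 0.0
```

```bash
python3 - <<'E'
from h import *
plan([.535,-.055,.115],91)
p,d=r.camera("scene");cv2.imwrite("pics/s7.png",p)
E
```

```text
[ 0.5404 -0.0591  0.1499] [array([-0.53, -0.42,  3.49]), np.float64(0.1)]
```

View pics/s7.png

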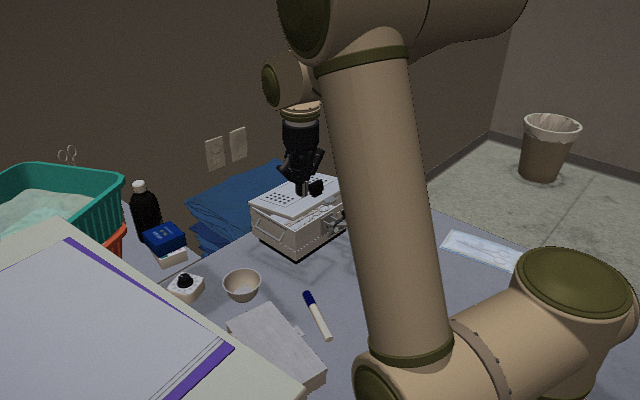

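The lid is nearly shut, with the fingers on it at (300,190). The item in the pouch at (480,245) is packed, so not loose. Pressing the lid down.

Request:
jog_arm --steps '[[[-0.2, 0, 1], 0], [[-0.4, 0, 2], 0], [[-0.5, 0, 2.8], 0], [[-0.5, 0, 3.2], 0], [[-0.5, 0, 3.4], 0], [[-0.5, 0, 3.5], 0], [[-0.5, 0, 3.6], 0], [[-0.5, 0, 3.6], 0]]'

```text
time_s: 29.8
position: [0.5356, -0.0592, 0.1173]
tcp_rot: [1.0, 0.009, 0.0, 0.0]
ft_force: [-14.6, 2.9, 30.3]
opening: 0.0002
grasp_force: 15.3
```

Request:
jog_arm --steps '[[[0, 0, -2], 0], [[0, 0, -6], 0], [[-3, 1, -11], 0], [[-7, 2, -13], 0], [[-11, 3, -13], 0], [[-14, 3.8, -13], 0], [[-16, 3.8, -13], 0], [[-16, 3.8, -13], 0], [[-16, 3.8, -13], 0]]'

```text
time_s: 30.7
position: [0.3768, -0.1003, 0.2445]
tcp_rot: [1.0, 0.009, 0.0, 0.0]
ft_force: [0.1, -0.3, -0.2]
opening: -0.0002
grasp_force: 0.0
```

```bash
python3 - <<'E'
from h import *
print(r.observe()["position"].round(4))
m=r.camera_model("wrist");p,d=r.camera("wrist");np.savez("pics/w8.npz",d=d,**m)
c=proj(m,[.455,-.096,.13]);print(c,[proj(m,X).round() for X in([.4835,-.096,.117],[.438,-.094,.136],[.449,-.094,.116])])
u,v=c.round().astype(int);u0=max(u-110,0);v0=max(v-90,0);print(u0,v0)
cv2.imwrite("pics/w8.png",cv2.resize(p[v0:v0+170,u0:u0+220],None,fx=3.5,fy=3.5,interpolation=cv2.INTER_CUBIC))
E
```

```text
[ 0.3768 -0.1003  0.2445]
[315.98981253 101.05679315] [array([317.,  64.]), array([313., 124.]), array([314., 109.])]
206 11
```

View pics/w8.png

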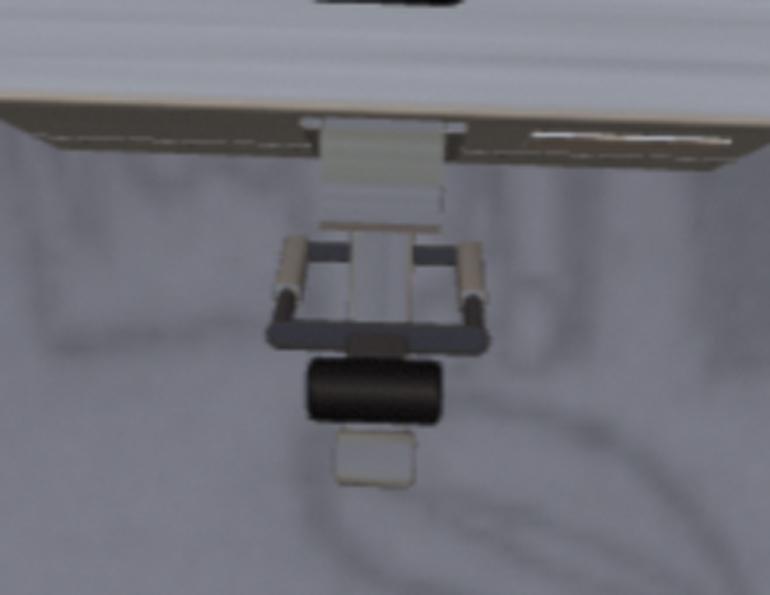

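The wrist view shows the keeper at (380,185), bar (378,336), grip (375,390) and lever tip (375,458) in crop pixels. Next I take their positions from depth.

```bash
python3 - <<'E'
from h import *
m=dict(np.load("pics/w8.npz"));d=m["d"]
def D(x,y):
    u,v=206+x/3.5,11+y/3.5; i,j=int(round(u)),int(round(v)); return pt(m,u,v,np.median(d[j-1:j+2,i-1:i+2])).round(4)
for n,x,y in[("grip",375,390),("gripL",320,392),("gripR",432,392),("barL",285,335),("barR",470,340),("tip",375,458),("keeper lip top",380,195),("keeper mid",380,150),("keeper lip lo",380,228),("lid",200,60),("lid2",600,60),("lidedge",200,90)]: print(n,D(x,y))
v,u=np.mgrid[0:400,0:640]
E
```

```text
grip [ 0.4395 -0.0942  0.1448]
gripL [ 0.4389 -0.0823  0.1449]
gripR [ 0.4393 -0.1065  0.1449]
barL [ 0.4501 -0.0723  0.1181]
barR [ 0.4498 -0.1162  0.1176]
tip [ 0.4218 -0.0939  0.1188]
keeper lip top [ 0.4813 -0.0944  0.1158]
keeper mid [ 0.4906 -0.0943  0.1173]
keeper lip lo [ 0.4741 -0.0945  0.1185]
lid [ 0.5079 -0.0544  0.1183]
lid2 [ 0.5096 -0.1426  0.1175]
lidedge [ 0.5019 -0.0541  0.1182]
```

```bash
python3 - <<'E'
from h import *
plan([.441,-.0944,.2],90); plan([.441,-.0944,.124],90)
E
```

```text
[ 0.377  -0.1002  0.2444] [array([ 6.41, -0.47,  4.44]), np.float64(1.0)]
[ 0.377  -0.1002  0.2444] [array([ 6.4 , -0.47, 12.04]), np.float64(1.0)]
```

Request:
jog_arm --steps '[[[2, -0.4, 0], 1], [[4, -0.5, 0], 1], [[6, -0.5, 2], 1], [[6.4, -0.5, 4], 1], [[6.4, -0.5, 4], 1], [[6.4, -0.5, 4], 1]]' --fingers 70 --force 40

```text
time_s: 31.35
position: [0.4406, -0.0938, 0.2045]
tcp_rot: [1.0, 0.001, -0.0, -0.0]
ft_force: [0.6, -0.2, 0.6]
opening: 0.0601
grasp_force: 0.0
```

```bash
python3 - <<'E'
from h import *
plan([.441,-.0944,.124],90);print(r.observe()["opening"])
E
```

```text
[ 0.4406 -0.0938  0.2045] [array([0.04, 0.06, 8.05]), np.float64(0.1)]
0.06014806579137752
```

Request:
jog_arm --steps '[[[0, 0, 3], 0], [[0, 0, 6], 0], [[0, 0, 7.7], 0], [[0, 0, 8], 0], [[0, 0, 8], 0]]'

```text
time_s: 31.85
position: [0.4408, -0.0942, 0.1253]
tcp_rot: [1.0, 0.0, 0.001, 0.0]
ft_force: [0.5, -0.2, -0.2]
opening: 0.0594
grasp_force: 0.0
```

Request:
jog_arm --steps '[[[0, 0, 0], 0], [[0, 0, 0], 0], [[0, 0, 0], 0], [[0, 0, 0], 0], [[0, 0, 0], 0], [[0, 0, 0], 0]]' --fingers 20

```text
time_s: 32.45
position: [0.4405, -0.0941, 0.1245]
tcp_rot: [1.0, 0.0, 0.0, 0.0]
ft_force: [-0.3, -0.3, 3.5]
opening: 0.0292
grasp_force: 41.2
```

Request:
jog_arm --steps '[[[0.6, 0, -0.4], 0], [[1.15, 0, -0.8], 0], [[1.65, 0, -1.1], 0], [[2.15, 0, -1.35], 0], [[2.7, 0, -1.5], 0], [[3.25, 0, -1.6], 0], [[4.2, 0, -1.7], 0], [[5.05, 0, -1.75], 0], [[5.05, 0, -1.75], 0], [[5.05, 0, -1.75], 0]]'

```text
time_s: 33.45
position: [0.4911, -0.0941, 0.142]
tcp_rot: [1.0, 0.0, 0.0, 0.0]
ft_force: [-2.3, -3.9, -2.3]
opening: 0.0285
grasp_force: 39.9
```

```bash
python3 - <<'E'
from h import *
print(r.observe()["grasp_force"])
m=r.camera_model("wrist");p,d=r.camera("wrist")
cv2.imwrite("pics/w9.png",p[100:400,170:470])
E
```

```text
39.876832365989685
```

View pics/w9.png

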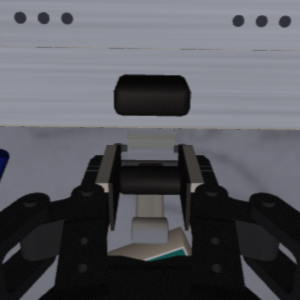

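The grip is held at (150,180) and the lever tip is up at (150,230). Lowering the bar into the keeper.

Request:
jog_arm --steps '[[[-0.05, 0, 0.3], 0], [[-0.1, 0, 0.6], 0], [[-0.1, 0, 0.8], 0], [[-0.15, 0, 1], 0], [[-0.2, 0, 1.2], 0], [[-0.2, 0, 1.3], 0], [[-0.2, 0, 1.3], 0]]'

```text
time_s: 34.2
position: [0.4934, -0.0946, 0.1337]
tcp_rot: [1.0, -0.0, 0.007, 0.002]
ft_force: [6.6, 3.6, 30.6]
opening: 0.0287
grasp_force: 43.2
```

Blocked about 5 mm high. The force (+x, up) suggests the bar is on the front lip. Raising it, moving inward and retrying.

Request:
jog_arm --steps '[[[0, 0, -0.8], 0], [[0, 0, -1.3], 0], [[0.3, 0, -1.3], 0], [[0.5, 0, -1.3], 0], [[0.5, 0, -1.1], 0], [[0.5, 0, -0.8], 0], [[0.5, 0, -0.6], 0], [[0.5, 0, -0.4], 0], [[0.5, 0, -0.4], 0]]'

```text
time_s: 35.1
position: [0.4949, -0.0941, 0.1334]
tcp_rot: [1.0, 0.0, 0.002, 0.0]
ft_force: [1.7, -3.2, 4.7]
opening: 0.0286
grasp_force: 42.1
```

Request:
jog_arm --steps '[[[0, 0, 0.15], 0], [[0, 0, 0.3], 0], [[0, 0, 0.3], 0]]'

```text
time_s: 35.4
position: [0.496, -0.0943, 0.1325]
tcp_rot: [1.0, 0.0, 0.003, 0.001]
ft_force: [-0.4, -0.5, 21.4]
opening: 0.029
grasp_force: 43.7
```

```bash
python3 - <<'E'
from h import *
m=r.camera_model("scene");p,d=r.camera("scene")
a=proj(m,[.4825,-.0944,.117]);print(a,d[int(a[1])-3:int(a[1])+4:3,int(a[0])-6:int(a[0])+7:6],(m["R"]@[.4825,-.0944,.117]+m["t"])[2])
u,v=a.astype(int);print(u-50,v-40)
cs=cv2.resize(p[v-40:v+35,u-50:u+50],None,fx=5,fy=5,interpolation=cv2.INTER_CUBIC)
mw=r.camera_model("wrist");pw,dw=r.camera("wrist");np.savez("pics/w10.npz",d=dw,p=pw,**mw)
b=proj(mw,[.4835,-.0944,.12]).astype(int);print(b,b-[45,40])
cw=cv2.resize(pw[b[1]-40:b[1]+35,b[0]-45:b[0]+45],None,fx=3,fy=3,interpolation=cv2.INTER_CUBIC)
o=np.zeros((375,800,3),np.uint8);o[:,:500]=cs;o[:cw.shape[0],510:510+cw.shape[1]]=cw[:,:290]
cv2.imwrite("pics/x10.png",o)
E
```

```text
[331.58917013 211.4233766 ] [[0.9906699  0.976957   0.99349356]
 [0.98074585 0.9789644  0.9811758 ]
 [0.96509176 0.97139114 1.0329545 ]] 0.9832320948617512
281 171
[320 269] [275 229]
```

View pics/x10.png

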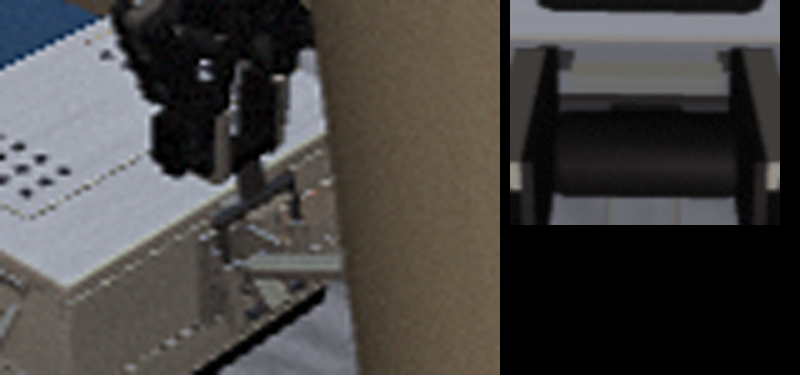

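The scene crop shows the bar from (217,217) to (295,182), right at the predicted seat pixel (253,202). I check this numerically on the latch plane.

```bash
python3 - <<'E'
from h import *
m=r.camera_model("scene")
def P(x,y,Y):
    c,d=ray(m,281+x/5,171+y/5); return (c+d*(Y-c[1])/d[1]).round(4)[[0,2]]
print("bar mid",P(256,199.5,-.0944),"barL",P(217,217,-.071),"barR",P(295,182,-.118))
print("lever",P(255,264,-.0944),P(300,264,-.0944),P(338,262,-.0944))
for th in(.6,1.1,1.5,2.0):
    a=th-.61; L=[proj(m,[.4825-k*np.cos(a),-.0944,.081+k*np.sin(a)]) for k in(.02,.045)]
    print(th,[((q-[281,171])*5).round() for q in L])
s=r.observe();print(s["position"],s["ft_force"],s["grasp_force"])
w=np.load("pics/w10.npz");b=w
# grip top seen by wrist cam
d=w["d"]
for cx,cy in[(640,150),(640,120),(640,180)]:
    u,v=275+(cx-510)/3,229+cy/3; print("grip pt",pt(w,u,v,d[int(v),int(u)]).round(4))
E
```

```text
bar mid [0.4808 0.1192] barL [0.4833 0.1204] barR [0.4778 0.1183]
lever [0.4804 0.0843] [0.4546 0.0966] [0.4336 0.1076]
0.6 [array([285., 286.]), array([329., 309.])]
1.1 [array([282., 266.]), array([321., 264.])]
1.5 [array([273., 251.]), array([302., 228.])]
2.0 [array([258., 235.]), array([267., 193.])]
[ 0.4960185  -0.09426653  0.13252898] [-3.64091353e-01 -5.02896191e-03  2.14339484e+01] 43.69351923465729
grip pt [ 0.4949 -0.0933  0.1482]
grip pt [ 0.4978 -0.0933  0.1441]
grip pt [ 0.4905 -0.0933  0.1496]
```

Seat confirmed: bar at (.481, .119), and the lever lies on the 1.1 rad line. The grip simply slid up in the pads. Releasing and going to the lever tip.

Request:
jog_arm --steps '[[[0, 0, -0.1], 0], [[0, 0, -0.1], 0], [[0, 0, -0.1], 0], [[0, 0, -0.1], 0], [[0, 0, -2], 0], [[0, 0, -5], 0], [[0, 0, -8], 0], [[0, 0, -8], 0]]' --fingers 70

```text
time_s: 36.3
position: [0.4952, -0.0944, 0.2132]
tcp_rot: [1.0, 0.0, 0.003, 0.001]
ft_force: [-0.1, -0.4, -1.1]
opening: 0.0599
grasp_force: 0.0
```

Request:
jog_arm --steps '[[[-4, 0, 0], 0], [[-8, 0, 0], 0], [[-12, 0, 0], 0], [[-12, 0, 0], 0], [[-12, 0, 0], 0], [[-12, 0, 0], 0], [[-12, 0, 0], 0]]' --fingers 0

```text
time_s: 37.0
position: [0.3745, -0.094, 0.2095]
tcp_rot: [1.0, 0.001, -0.0, -0.0]
ft_force: [0.3, 0.0, 0.1]
opening: 0.0001
grasp_force: 0.0
```

```bash
cat > latch.py <<'E'
from h import *
m=r.camera_model("wrist");p,d=r.camera("wrist")
v,u=np.mgrid[0:400,0:640]; R,t=m["R"],m["t"]
C=np.stack([(u-m["mtx"][0,2])/m["mtx"][0,0]*d,(v-m["mtx"][1,2])/m["mtx"][1,1]*d,d],-1)
W=(C-t)@R
k=(abs(W[...,1]+.0944)<.005)&(W[...,0]>.40)&(W[...,0]<.51)&(W[...,2]>.03)&(d>0)
Q=W[k]
for lo in np.arange(.40,.51,.006):
    s=Q[(Q[:,0]>=lo)&(Q[:,0]<lo+.006)]
    if len(s): print(round(lo+.003,3),len(s),np.percentile(s[:,2],[10,50,90]).round(4))
print(r.observe()["position"])
E
python3 latch.py
```

```text
0.415 53 [0.1149 0.1163 0.1179]
0.421 112 [0.1174 0.1181 0.119 ]
0.427 121 [0.1112 0.1153 0.1175]
0.433 111 [0.1083 0.1096 0.111 ]
0.439 111 [0.1054 0.1069 0.1082]
0.445 104 [0.1027 0.104  0.1055]
0.451 104 [0.0998 0.1014 0.1026]
0.457 104 [0.0972 0.0986 0.1002]
0.463 103 [0.0943 0.0957 0.0972]
0.469 105 [0.0918 0.093  0.0942]
0.475 172 [0.0898 0.117  0.1194]
0.481 159 [0.1162 0.1197 0.1245]
0.487 285 [0.1289 0.1472 0.1499]
0.493 174 [0.1479 0.1491 0.15  ]
0.499 37 [0.1453 0.1463 0.1476]
0.505 119 [0.1172 0.1182 0.1191]
0.511 53 [0.1175 0.1182 0.1191]
[ 0.37441385 -0.09400004  0.20951002]
```

The bar is seated (top .1205) and the lever tip's top is at (.421, .118). Pressing the lever.

Request:
jog_arm --steps '[[[3, 0, 2], 0], [[4.4, 0, 5], 0], [[4.4, 0, 8], 0], [[4.2, 0, 9.2], 0], [[4, 0, 10.2], 0], [[3.9, 0, 11], 0], [[3.8, 0, 11.8], 0], [[3.8, 0, 12.2], 0], [[3.8, 0, 12.2], 0]]'

```text
time_s: 37.95
position: [0.412, -0.094, 0.0876]
tcp_rot: [1.0, 0.0, 0.0, 0.0]
ft_force: [-0.3, -0.3, 1.1]
opening: -0.0003
grasp_force: 0.4
```

Request:
jog_arm --steps '[[[0, 0, 0.4], 0], [[0, 0, 0.8], 0], [[0.1, 0, 1.2], 0], [[0.1, 0, 1.6], 0], [[0.2, 0, 2], 0], [[0.2, 0, 2.3], 0], [[0.2, 0, 2.3], 0]]'

```text
time_s: 38.65
position: [0.4136, -0.0938, 0.0643]
tcp_rot: [1.0, 0.0, -0.0, -0.0]
ft_force: [0.1, 0.1, 0.5]
opening: -0.0002
grasp_force: 0.0
```

Request:
jog_arm --steps '[[[0.3, 0, 0.3], 0], [[0.5, 0, 0.6], 0], [[0.7, 0, 0.9], 0], [[0.8, 0, 1.2], 0], [[0.8, 0, 1.2], 0]]'

```text
time_s: 39.15
position: [0.4218, -0.0938, 0.0524]
tcp_rot: [1.0, 0.0, -0.0, -0.0]
ft_force: [0.4, 0.7, 0.3]
opening: 0.0002
grasp_force: 0.0
```

Request:
jog_arm --steps '[[[-0.5, 0, -1], 0], [[-2, 0, -4], 0], [[-4, 0, -8], 0], [[-5, 0, -12], 0], [[-5, 0, -16], 0], [[-5, 0, -16], 0], [[-5, 0, -16], 0]]'

```text
time_s: 39.85
position: [0.3716, -0.094, 0.2135]
tcp_rot: [1.0, 0.0, 0.001, 0.001]
ft_force: [0.4, -0.3, -0.7]
opening: -0.0
grasp_force: 0.0
```

```bash
python3 latch.py; python3 - <<'E'
from h import *
p,d=r.camera("wrist");m=r.camera_model("wrist");c=proj(m,[.455,-.0944,.1]).astype(int);v0=max(c[1]-85,0)
cv2.imwrite("pics/w12.png",cv2.resize(p[v0:v0+170,c[0]-110:c[0]+110],None,fx=3,fy=3,interpolation=cv2.INTER_CUBIC))
E
```

```text
0.421 33 [0.0453 0.0465 0.0474]
0.427 74 [0.0471 0.0479 0.049 ]
0.433 68 [0.0483 0.0503 0.0517]
0.439 66 [0.0525 0.0542 0.0562]
0.445 77 [0.0565 0.0585 0.0603]
0.451 77 [0.0607 0.0627 0.0647]
0.457 77 [0.0647 0.0667 0.0685]
0.463 88 [0.0689 0.0709 0.0728]
0.469 93 [0.0732 0.0754 0.0767]
0.475 291 [0.0784 0.1187 0.1475]
0.481 179 [0.1485 0.1494 0.1504]
0.487 114 [0.1465 0.1483 0.1498]
0.493 28 [0.117  0.1185 0.1197]
0.499 165 [0.1101 0.1158 0.1181]
0.505 142 [0.1171 0.1181 0.1193]
0.511 51 [0.1169 0.1182 0.1192]
[ 0.37132619 -0.09373235  0.21247166]
```

View pics/w12.png

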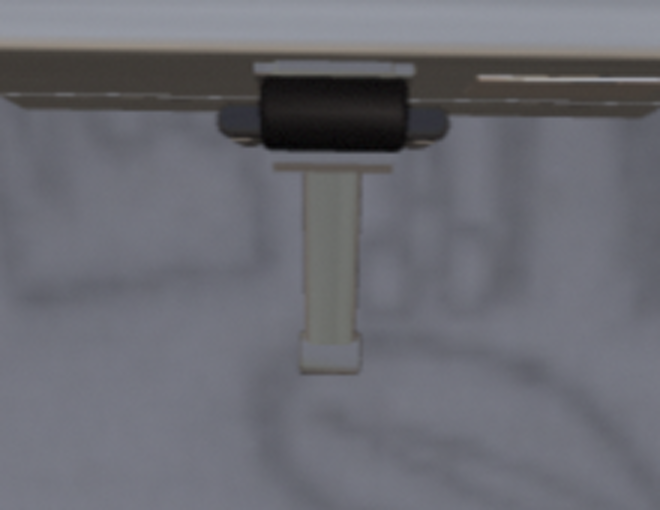

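The lever is fully down (slope 35° below level) and the loop stands upright in the keeper, with the grip at (333,112) and the bar in the cradle. Handing in.

```bash
python3 -c "
from workcell import r
print(r.close_job())"
```

```text
the job is handed in; nothing more can be done
None
```

I put all three loose haemostats into the container; there were no loose scissors on the table. The lid is shut, the loop is hooked in the keeper and the lever is snapped down. I never touched the bowl, and the job is handed in.

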